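# Drift a worn sleeve out of a bearing block

## Task

Take the middle-sized of the three drifts out of the rack, put its shank down the bore of the bearing block, and push the sleeve through until it drops out underneath into the catch tray. Leave the drift standing in the bore, its collar down on the block, and let go of it.

Things in the scene. Friction and masses are not known exactly. Their poses are not given: they have to be found in the camera images.
- drift_grip (a point): Middle of the right drift's handle. Steel, 0.25 kg, upright, z up. From the tip: shank 18 mm dia, 60 long (nose tapers to 14); collar 46 dia, 6 thick; handle 24 dia, 54 long. This point is 93 mm above the tip, 33 above the collar's underside. It hangs loose by its collar in a rack and lifts straight out. Beside it a thinner (handle 16, shank 7) and a thicker drift (handle 34, shank 32).
- rack: Low fixed steel rack of the three drifts: plate 70 x 240 mm, top 83 mm above the bench, open below, with a row of three holes along its y at -80, 0, +80 mm. The drifts, equally tall, hang there in any order. Origin on the bench under the middle hole; z up; its y is within 20 degrees of left-right.
- bore_mouth (a point): Centre of the mouth of the vertical bore (28 mm dia, right through) in the flat top of the fixed aluminium bearing block, 125 mm above the bench. Block 100 (x) x 118 (y) x 50 mm thick on two legs, underside 75 mm up, black catch tray 25 mm high beneath. z up. Four screw heads 5 mm high at the corners, 51 mm from the axis, clear of the collar.
- sleeve_mid (a point): Middle of the bronze sleeve in the bore: 26 mm outside, 10 inside, 36 long, foot tapered, z along it. Its top starts about 7 mm below the mouth. Two spring plungers 40 mm below the mouth hold it; pushing takes about 10 N, and it drops free once its top is some 42 mm below the mouth. With the drift's collar on the block the tip is 60 mm below the mouth.
Not all that is in view belongs to the job. What is shaped like the part that bears drift_grip but orange is not meant. What is shaped like the part that bears bore_mouth but green is not meant.

How it is judged (in metres and radians):
On the way, in this order (a step that is already met when the one before it is completed fails the run):
1. the middle-sized drift's nose is in the bore, the sleeve still held in the bore (horizontal distance between drift_grip and bore_mouth below 0.015 m and z of drift_grip in the frame of bore_mouth below 0.091 m and angle between drift_grip's own z axis and vertical below 0.2 rad and z of sleeve_mid in the frame of bore_mouth above -0.062 m), for 0.1 s.
2. the sleeve has come out of the underside of the bore, the drift behind it (z of sleeve_mid in the frame of bore_mouth below -0.07 m and z of drift_grip in the frame of bore_mouth below 0.06 m and horizontal distance between drift_grip and bore_mouth below 0.015 m), for 0.1 s.
At the end, for the whole second after the job is handed in: the sleeve lies at rest in the catch tray (its middle more than 85 mm below the bore's mouth and within 60 mm of the bore's axis), and the middle-sized drift stands in the bore, upright within 11 degrees, its axis within 15 mm of the bore's and its collar less than 10 mm above the block (z of sleeve_mid in the frame of bore_mouth below -0.085 m and horizontal distance between sleeve_mid and bore_mouth below 0.06 m and linear speed of sleeve below 0.05 m/s and horizontal distance between drift_grip and bore_mouth below 0.015 m and z of drift_grip in the frame of bore_mouth below 0.043 m and angle between drift_grip's own z axis and vertical below 0.2 rad); the robot touches nothing.
It also fails if it takes over 42 s, if anything falls off the work surface, if the arm or the gripper's body presses on something with over 40 N, if the wrist force passes 120 N, or if a joint passes its speed limit or range.

## Robot

A 6-joint arm with a two-finger parallel gripper is mounted at the origin on the work surface. World frame = base frame: x ahead of the robot, y to its left, z up, the work surface at z = 0. Lengths are in m, angles in degrees, forces in N, time in s.
With the tool pointing down it reaches from about 0.4 to 0.825 m from the base axis. Payload 7 kg.
Tool frame: the origin (TCP) lies on the centre line of the jaws, within the pads' length; the fingertips stand r.finger_overhang ahead of it and the grasp point (between the pads) lies 11 mm behind it (r.finger_overhang is the distance from the TCP to the fingertips, in m); z points along the fingers, y is the line along which they close (so a half turn about z gives the same grasp; the last joint's range is limited). The gripper opens to 88 mm and grips with 3 to 60 N. Pads are 19 mm wide; open, the fingers measure 130 mm over their backs; the gripper's body (78 mm by 193 mm) begins 47 mm behind the grasp point.
Start: joints at [-52.592, 20.546, 0.682, 0, -70.136, -16.507], TCP at [0.241, -0.631, 0.235] pointing down, gripper open.
Joint ranges: [-176.03, 176.03], [-82.01, 121.73], [-58.28, 71.71], [-173.87, 95.51], [-174.79, -0.11], [-173.66, 173.66]. Speed limits (degrees/s): [136.94, 136.94, 172.46, 180, 180, 180].

## Interface

Orientations are given as [roll, pitch, yaw] about the fixed x, y, z axes, in that order (R = Rz(yaw) Ry(pitch) Rx(roll)).
In Python, from bench import r gives the robot as it stands. Calls block until the motion is done:
- r.goto(position, orientation): joint-space move of the TCP to a pose.
- r.line_to(position, rot=None, rate=0.15, stop_force=None): straight line of the TCP; rot=None keeps the orientation; rate is the mean speed in m/s. With stop_force (N) it stops when the force on the tool has changed by that much, and returns True; else False.
- r.move_j(angles): joint-space move.
- r.command_gripper(opening, grip_force=None): finger opening in m; grip_force is the grip in N (None keeps the last); returns when the fingers have stopped.
- r.dwell(seconds).
- r.ik(position, orientation): joint angles nearest the present ones, or None.
- r.get_state(): the state.
- r.capture(name): name is "side" or "top"; returns a dict with "color" (400x640x3 uint8, red, green, blue), "depth" (400x640 float32, m along the optical axis (not along the pixel's ray), 0 where there is no reading), "fx", "fy", "cx", "cy" (pixels), "position" and "orientation" of the camera in the world. Camera axes: x right, y up, looking along -z (the intrinsics and any distortion apply to the point x, -y, -z); pixel columns grow to the right and rows downward; lengths in m; the calibration is good to about 2 mm. A picture is of the moment at which its call begins.
A pose or a line that the arm cannot do raises r.MotionError and nothing moves.
- r.sign_off(): hands the job in; it is judged then, once.
The state is a dict: "clock": time; "joint_pos": joint angles; "joint_vel": joint speeds; "effort": joint torques, N m; "position": TCP position; "tool_rot": TCP orientation; "ft_force": force on the tool from outside, world axes, zero at the start; "moment": the same for the moment, N m; "width": finger opening in m; "grasp_force": force on a finger pad.
Only numpy, scipy, OpenCV 4.12 (cv2) and the standard library are available. Lean on these libraries where they do the work, as an engineer would, in place of code of your own. Each camera call takes 0.05 s, during which the arm holds its last target. There are 200 camera calls.

## Working session

There is one attempt and no reset: what is moved stays moved. The work goes in short steps, each a Python script; the robot and the scene stay as the last script left them, time stands still between calls to the robot, and variables do not carry over. Pictures are saved under pics/ and viewed, at most 10 in all, crops included, and the job is handed in when it is done.

```bash
mkdir -p pics
cat > h.py <<'E'
import numpy as np, cv2
from scipy.spatial.transform import Rotation as R
from bench import r
def cap(n):
    c=r.capture(n); np.savez(f'{n}.npz',**{k:np.array(v) for k,v in c.items()}); return c
def world(c):
    h,w=c['depth'].shape; v,u=np.mgrid[:h,:w]; d=c['depth']
    p=np.stack([(u-c['cx'])/c['fx']*d,-(v-c['cy'])/c['fy']*d,-d],-1)
    o=np.array(c['orientation']); M=o if o.shape==(3,3) else R.from_euler('xyz',o,degrees=True).as_matrix()
    return p@M.T+np.array(c['position'])
E
python3 - <<'E'
from h import *
print(r.get_state(), r.finger_overhang)
for n in('side','top'):
    c=cap(n); print(n,{k:v for k,v in c.items() if k not in('color','depth')})
    cv2.imwrite(f'pics/{n}.png',c['color'][:,:,::-1])
E
```

```text
{'clock': 0.0, 'joint_pos': array([-5.25929117e+01,  2.05915858e+01,  6.33953284e-01, -2.13451433e-02,
       -7.01358365e+01, -1.65059583e+01]), 'joint_vel': array([ 0.02978444, -0.08600826,  0.02317036,  0.04643822, -0.05880171,
        0.07481199]), 'effort': array([-2.02676752e-04, -5.82715738e+01,  2.93034106e+01,  6.99654311e+00,
        6.91700276e-03, -1.61505550e-04]), 'position': array([ 0.24061181, -0.63014667,  0.23361849]), 'tool_rot': array([ 1.79904681e+02, -7.31982828e-03, -1.59106133e+02]), 'ft_force': array([-0.14764667, -0.07109181,  0.35056098]), 'moment': array([0.00085685, 0.03349437, 0.01825927]), 'grasp_force': 0.0, 'width': 0.08764832575340273} 0.008
side {'fx': 398.6339206185891, 'fy': 398.6339206185891, 'cx': 325.15698731497366, 'cy': 206.7158408367438, 'position': array([ 0.29503023, -0.50226367,  0.60248825]), 'orientation': array([ 50.59632837,  -1.04705027, -25.03453407])}
top {'fx': 362.7211522770552, 'fy': 362.7211522770552, 'cx': 321.94915840714515, 'cy': 199.77084103556413, 'position': array([0.48834426, 0.04176811, 0.74377893]), 'orientation': array([  5.71323954,   0.97875342, -89.40540016])}
```

View pics/side.png

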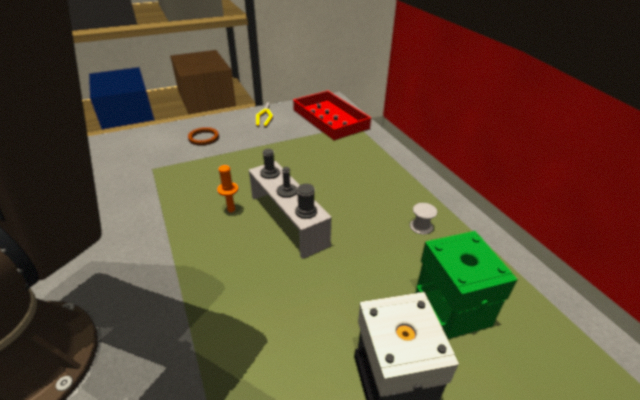

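View pics/top.png

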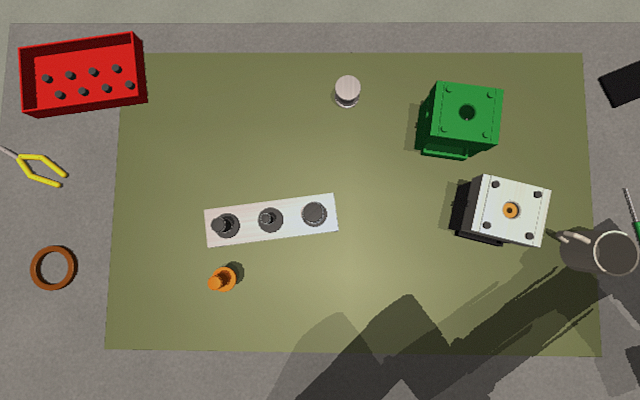

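The top view shows three rack drifts at (225,225), (270,218) and (314,213). Side view has the same three at (268,160), (286,182) and (306,200). The orange one at (222,279) is a decoy. The middle drift is thinnest and the right one looks thickest, so the left one should be the middle-sized. The white block's bore with the bronze sleeve is at (511,210), and the green block at (467,112) is a decoy. I'll measure these and check an enlarged crop.

Run:
```python
from h import *
cs={n:dict(np.load(n+'.npz')) for n in('top','side')}
W={n:world(c) for n,c in cs.items()}
P=W['top'].reshape(-1,3)
# rack / drifts from both cameras
def near(xy,rad,zl,zh,n):
    p=W[n].reshape(-1,3); m=(np.hypot(p[:,0]-xy[0],p[:,1]-xy[1])<rad)&(p[:,2]>zl)&(p[:,2]<zh); return p[m]
for nm,(u,v) in dict(L=(225,225),M=(270,218),Rr=(314,213),bore=(500,200),tab=(400,300),green=(480,130)).items(): print(nm,W['top'][v,u].round(4))
for nm,(u,v) in dict(L=(225,225),M=(270,218),Rr=(314,213)).items():
    xy=W['top'][v,u]
    for n in W:
        q=near(xy,.04,.125,.16,n)
        if len(q)>10:
            (c,s,a)=cv2.minAreaRect(q[:,:2].astype(np.float32)); t=q[q[:,2]>np.percentile(q[:,2],90)-.004]
            print(nm,n,len(q),'ctr',np.round(c,4),'size',np.round(s,4),'zmax',np.percentile(q[:,2],95).round(4),'topmean',t.mean(0).round(4))
# block top
xy=W['top'][200,500]
for n in W:
    q=near(xy,.11,.119,.129,n); c,s,a=cv2.minAreaRect(q[:,:2].astype(np.float32)); print('block',n,np.round(c,4),np.round(s,4),round(a,1),np.median(q[:,2]).round(4))
    col=cs[n]['color'].astype(int); m=(col[...,0]>150)&(col[...,2]<90)&(col[...,1]>80)&(np.hypot(*(W[n][...,:2]-xy[:2]).transpose(2,0,1))<.08)
    print(' bronze',W[n][m].mean(0).round(4),m.sum())
# rack plate
xy=W['top'][218,270]; q=near(xy,.16,.078,.087,'top'); c,s,a=cv2.minAreaRect(q[:,:2].astype(np.float32)); print('rack',np.round(c,4),np.round(s,4),round(a,1))
t=cv2.resize(cs['top']['color'][180:260,190:350],None,fx=5,fy=5,interpolation=2)
s=cv2.resize(cs['side']['color'][140:260,210:360],None,fx=5,fy=5,interpolation=2)[:,:,::]
cv2.imwrite('pics/crop_s.png',s[:,:,::-1]);
```

```text
L [0.5051 0.2158 0.1341]
M [0.5177 0.1405 0.1316]
Rr [0.5261 0.0656 0.1437]
bore [ 0.5523 -0.2492  0.1262]
tab [ 0.3633 -0.1021  0.0037]
green [ 0.6733 -0.2187  0.128 ]
L top 203 ctr [0.5065 0.2271] size [0.0234 0.0243] zmax 0.1453 topmean [0.5058 0.2265 0.1434]
L side 120 ctr [0.5066 0.2248] size [0.0218 0.0229] zmax 0.144 topmean [0.5068 0.224  0.1427]
M top 92 ctr [0.5172 0.1481] size [0.0168 0.0153] zmax 0.1453 topmean [0.5175 0.1478 0.1435]
M side 73 ctr [0.5172 0.1456] size [0.0139 0.0148] zmax 0.1436 topmean [0.5173 0.1453 0.1423]
Rr top 349 ctr [0.528  0.0691] size [0.0334 0.0335] zmax 0.1454 topmean [0.5285 0.0689 0.1437]
Rr side 270 ctr [0.5284 0.0669] size [0.0325 0.034 ] zmax 0.1443 topmean [0.5285 0.0658 0.143 ]
block top [ 0.5691 -0.2679] [0.1312 0.1815] 85.8 0.1262
 bronze [ 0.5362 -0.2684  0.1188] 139
block side [ 0.5723 -0.2638] [0.1428 0.1684] 76.7 0.1257
 bronze [ 0.5389 -0.2653  0.1179] 189
rack [0.4823 0.1433] [0.1415 0.2406] 8.3
```

View pics/crop_s.png

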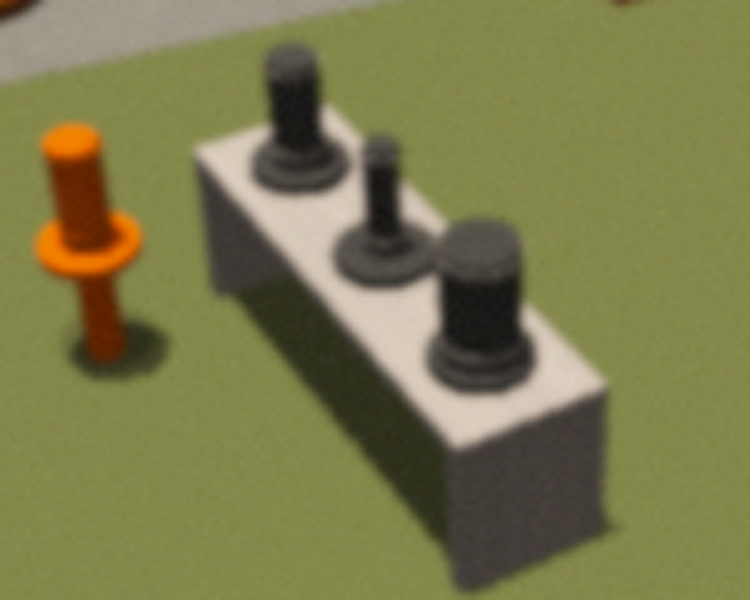

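The crop shows the back drift (crop (290,110)) with a medium handle, the thin one at (382,190) and the thick one at (480,300). The measured handle diameters are 24, 15 and 33 mm, and the tops are at z=0.144 as expected. The target is therefore the left drift at (0.5065, 0.226). Next I'll refine the bore from the white face and take the drift.

Run:
```python
from h import *
for n in('top','side'):
    c=dict(np.load(n+'.npz')); W=world(c); col=c['color'].astype(int)
    m=(col.min(-1)>120)&(abs(W[...,2]-.1255)<.006)&(np.hypot(W[...,0]-.537,W[...,1]+.267)<.09)
    q=W[m][:,:2].astype(np.float32); b=cv2.minAreaRect(q); print(n,np.round(b[0],4),np.round(b[1],4),round(b[2],1))
D=np.array([.5066,.226]); o=[180,0,-82.3]
def at(xy,z): return [xy[0],xy[1],z]
r.command_gripper(.06,40) 
p=r.get_state()['position']; r.line_to([p[0],p[1],.28],rate=.25)
r.goto(at(D,.22),o); r.line_to(at(D,.105),rate=.1,stop_force=8)
print(r.get_state()['position'],r.get_state()['clock'])
r.command_gripper(.01,50); s=r.get_state(); print(s['width'],s['grasp_force'],s['ft_force'],r.get_state()['position'])
r.line_to(at(D,.262),rate=.12)
s=r.get_state(); print(s['width'],s['ft_force'],s['position'],s['tool_rot'],s['joint_pos'],s['clock'])
B=[.5375,-.267]
for y in(-82.3,97.7): print(r.ik(at(B,.262),[180,0,y]))
```

```text
top [ 0.5363 -0.2669] [0.1186 0.1007] 76.0
side [ 0.5372 -0.2673] [0.1189 0.1013] 76.1
[0.50696964 0.22627909 0.10562445] 5.5833
0.02332801425097157 50.00043869018555 [-0.65073979 -0.22742727  2.53183283] [0.5064896  0.22595652 0.1050576 ]
0.023095013703907315 [ 0.49346244 -0.37435143 -2.38563447] [0.50624394 0.22579905 0.26110861] [ 1.79922984e+02 -3.87076890e-02 -8.23041973e+01] [ 4.42712005e+01  8.28155438e+00 -1.22939064e+01 -1.58075597e-02
 -6.95094549e+01 -3.65698793e+01] 7.725
[ -7.77809354  12.61218781  -6.76851208   0.         -70.61930011
  15.47809354]
[  -7.77809354   12.61218781   -6.76851208    0.          -70.61930011
 -164.52190646]
```

Run:
```python
from h import *
B=[.5368,-.267]; o=[180,0,-82.3]
r.goto([*B,.262],o); r.line_to([*B,.222],rate=.1); r.dwell(.3)
s=r.get_state(); print(s['position'],s['width'],s['clock'])
c=cap('side'); cv2.imwrite('pics/over.png',cv2.resize(c['color'][200:400,300:500],None,fx=3,fy=3,interpolation=2)[:,:,::-1])
```

```text
[ 0.53704619 -0.26708297  0.22260278] 0.023444721001974565 10.375
```

View pics/over.png

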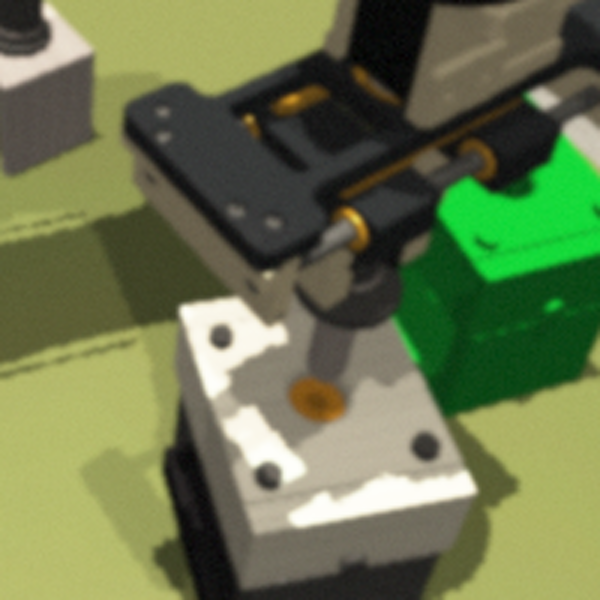

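The crop shows the drift's shank just above the bronze bore (crop (320,400)), tip at about (325,375) and collar at about (350,300). I'll project the expected axis to check for tilt.

Run:
```python
from h import *
c=dict(np.load('side.npz')); M=R.from_euler('xyz',c['orientation'],degrees=True).as_matrix()
def pr(p):
    q=M.T@(np.array(p)-c['position']); return np.array([c['cx']+c['fx']*q[0]/-q[2]-300, c['cy']+c['fy']*q[1]/q[2]-200])*3
for z in(.125,.118,.1406,.195,.2006): print(z,pr([.537,-.267,z]).round())
# shank pixels' 3D: column dark grey near axis
W=world(c); m=(np.hypot(W[...,0]-.537,W[...,1]+.267)<.03)&(W[...,2]>.14)&(W[...,2]<.19)
q=W[m]
for a in np.arange(.14,.19,.01):
    t=q[(q[:,2]>=a)&(q[:,2]<a+.01)]; print(a.round(2),len(t),t.mean(0).round(4) if len(t) else '', np.ptp(t,axis=0).round(4) if len(t) else '')
```

```text
0.125 [317. 392.]
0.118 [315. 400.]
0.1406 [323. 372.]
0.195 [342. 296.]
0.2006 [344. 288.]
0.14 32 [ 0.5341 -0.2713  0.1468] [0.0133 0.0128 0.0095]
0.15 66 [ 0.5334 -0.2707  0.1553] [0.0147 0.0144 0.0098]
0.16 62 [ 0.5334 -0.2708  0.1652] [0.0149 0.0167 0.0091]
0.17 65 [ 0.5332 -0.2706  0.1748] [0.0146 0.0163 0.0099]
0.18 21 [ 0.5328 -0.2719  0.1815] [0.009  0.0095 0.0038]
```

The shank is vertical and lined up with the bore. I'll insert it and push.

Run:
```python
from h import *
B=[.5368,-.267]
h=r.line_to([*B,.201],rate=.05,stop_force=8); r.dwell(.25)
s=r.get_state(); print(h,s['position'],s['ft_force'],s['clock'])
if s['position'][2]<.204:
    h=r.line_to([*B,.1485],rate=.03,stop_force=30); r.dwell(.2)
    s=r.get_state(); print(h,s['position'],s['tool_rot'],s['ft_force'],s['width'],s['clock'])
```

```text
False [ 0.53690194 -0.26704479  0.20120127] [ 0.02766387 -0.63830817 -2.70467368] 11.2417
False [ 0.53685044 -0.26701403  0.14861968] [-1.79987303e+02 -4.01962262e-03 -8.22991181e+01] [ 0.63540423  0.64985572 -1.4457771 ] 0.02336831601410888 13.3417
```

Run:
```python
from h import *
B=[.5368,-.267]
r.command_gripper(.05); r.dwell(.2); r.line_to([*B,.26],rate=.12)
r.goto([.50,0.0,.30],[180,0,-82.3]); r.dwell(.2)
s=r.get_state(); print(s['ft_force'],s['clock'])
c=cap('side'); W=world(c)
m=(np.hypot(W[...,0]-.537,W[...,1]+.267)<.03)&(W[...,2]>.15); q=W[m]; print(q[:,2].max(), q[q[:,2]>q[:,2].max()-.006].mean(0),'expected top .185')
c2=cap('top')
a=cv2.resize(c['color'][220:400,300:500],(600,540)); cv2.imwrite('pics/end.png',a[:,:,::-1])
b=cv2.resize(c2['color'][150:270,430:580],(750,600)); cv2.imwrite('pics/end_t.png',b[:,:,::-1])
```

```text
[-0.5058184   0.2830375   0.12655288] 16.5667
0.18762726769444055 [ 0.53644122 -0.26751118  0.18512302] expected top .185
```

View pics/end.png

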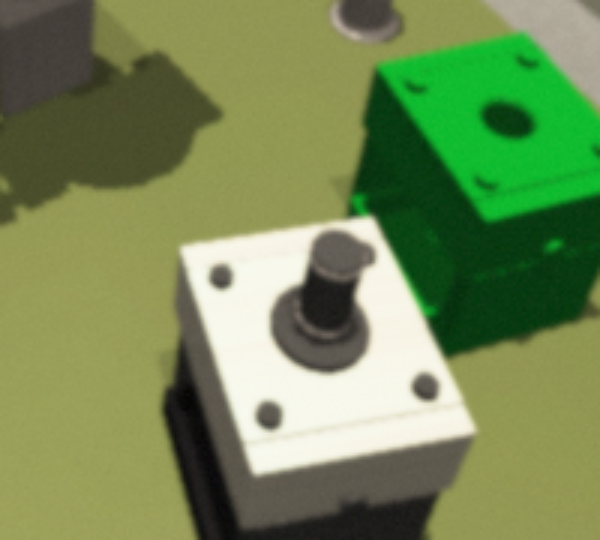

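View pics/end_t.png

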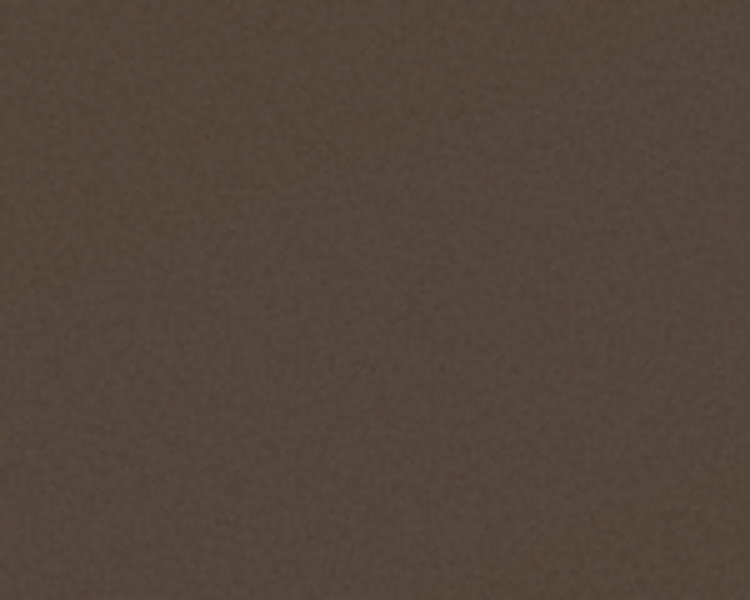

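The side crop shows the drift upright in the white block with its collar flat on the face at (320,328). Its top measures z=0.185, as expected, and the tip is 60 mm below the mouth, past the 42 mm where the sleeve drops free. The top view is blocked by the arm and shows nothing.

```bash
python3 -c "
from h import r
print(r.sign_off())"
```

```text
the job is handed in; nothing more can be done
None
```

The job is handed in at about 17 s on the robot's clock: the middle-sized drift stands released in the bore with its collar on the block, and its depth means the sleeve was pushed out, though I couldn't see the sleeve in the tray and sign-off returned no verdict.

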